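# Clamp a rubber sheet and take a hardness reading

### The job

Take a reading of the red rubber specimen on the small hardness tester. First press the blue tab down until the hinged clamp frame clicks into its catch and stays shut by itself with nothing touching it; then press the black plunger head on top fully down to its stop, hold it there for two seconds, and let it come all the way back up. Leave the frame latched and don't disturb the things around the tester.

Things in the scene. Friction and masses are not known exactly. Their poses are not given: they have to be found in the camera images.
- tester: Fixed bench hardness tester, grey and steel, 215 (x) x 120 mm; a round anvil carries a fixed red rubber sheet 62 x 66 mm. Origin on the vertical plunger axis at bench height; z up, x from the blue tab's side towards the column. Base plate 30 mm high; plunger guide 38 mm wide, 114 to 160 mm high, with a small dial; column and bracket on the +x side. Only the plunger head rises above 166 mm.
- plunger_top (a point): Centre of the top face of the black mushroom-shaped plunger head, 44 mm in diameter (flat part 32 mm), 208 mm above the bench when up. It moves with the head, straight down.
- plunger (a joint): How far the plunger is pressed, m: 0 up, 0.018 at its hard stop. Its spring pushes back with 5 N at first, rising evenly to 14 N at the stop, and lifts it again when released.
- clamp_tab (a point): Centre of the top of the blue press tab, 50 mm (along the frame) x 44 mm, at the free end of the aluminium clamp frame: 175 mm from the hinge axis along the frame, 10 mm above its underside (the hinge axis is level with the underside). Shut, it is 125 mm from the plunger axis on the tester's -x side, 72 mm above the bench, mostly overhanging the base.
- clamp_hinge (a point): Point on the clamp's hinge axis, midway between its two cheeks: 50 mm from the plunger axis on the tester's +x side, 62 mm above the bench. The axis lies along the tester's y.
- clamp (a joint): Frame angle, rad: 0 shut and level, growing as the tab rises; starts at 0.3 to 0.55. A spring opens it; with friction it rests anywhere from 0.25 to 0.6. Near 0.09 a steel nose under the frame meets a brass spring roller; about 6 N on the tab snaps it past 0.04, then the roller holds it shut. Not snapped, it springs open to 0.2 or more when let go.
- calculator: Grey pocket calculator, 115 x 75 x 14 mm, loose on the bench near the tester; origin at the centre of its underside.
- dish: White shallow dish, 96 mm in diameter, 22 mm high, loose on the bench; origin at the centre of its underside.
- sample_bottle: White plastic sample jar with a white cap, 50 mm in diameter, 85 mm high, loose on the bench; origin at the centre of its underside.
- gauge_case: Open red case holding a dial gauge, 100 x 140 mm, 28 mm high with its lid standing to about 85 mm at the +x edge, loose on the bench; origin at the centre of its underside.

How it is judged:
On the way, in this order (a step that is already met when the one before it is completed fails the run):
1. the clamp frame is latched shut with nothing touching it (value of joint clamp below 0.025 rad and value of joint plunger below 0.003 m and contact force between clamp and the arm below 0.3 N and contact force between clamp and the fingers below 0.3 N), for 0.2 s.
2. the plunger is held at its stop for a second and a half, the frame still latched (value of joint plunger above 0.016 m and value of joint clamp below 0.025 rad), for 1.5 s.
At the end, for the whole second after the job is handed in: The clamp frame is latched shut (under 0.025 rad), the plunger is back up (within 2 mm of its top position), and the calculator, dish, jar and gauge case are each within 20 mm of where they began (value of joint clamp below 0.025 rad and value of joint plunger below 0.002 m and distance of each of calculator, dish, sample_bottle, gauge_case from where it was at the start of the episode below 0.02 m); the robot touches nothing.
It fails at once if the plunger is pressed more than 5 mm while the clamp frame is not latched (value of joint plunger above 0.005 m and value of joint clamp above 0.035 rad).
It fails at once if a thing beside the tester is pushed more than 20 mm (distance of any of calculator, dish, sample_bottle, gauge_case from where it was at the start of the episode above 0.02 m).
It also fails if it takes over 42 s, if anything falls off the work surface, if the arm or the gripper's body presses on something with over 40 N, if the wrist force passes 120 N, or if a joint passes its speed limit or range.

### The arm

A 6-joint arm with a two-finger parallel gripper is mounted at the origin on the work surface. World frame = base frame: x ahead of the robot, y to its left, z up, the work surface at z = 0. Lengths are in m, angles in rad, forces in N, time in s.
With the tool pointing down it reaches from about 0.35 to 0.975 m from the base axis. Payload 17.4 kg.
Tool frame: the origin (TCP) lies on the mounting face of the last link; the fingertips stand 173 mm ahead of it and the grasp point (between the pads) lies 155 mm ahead of it; z points along the fingers, y is the line along which they close (so a half turn about z gives the same grasp; the last joint's range is limited). The gripper opens to 85 mm and grips with 20 to 120 N. Pads are 22 mm wide; open, the fingers measure 114 mm over their backs; the gripper's body (76 mm by 85 mm) begins 54 mm behind the grasp point. The pads swing forward as they close: fully open they stand 13 mm farther back than shut.
Start: joints at [1.25, 0.116, 1.442, -0, 1.584, -0.038], TCP at [0.188, 0.648, 0.405] pointing down, gripper open.
Joint ranges: [-2.83, 2.83], [-0.83, 2.19], [0.07, 2.5], [-1.14, 4.28], [0.01, 3], [-2.97, 2.97]. Speed limits (rad/s): [1.89, 1.89, 2.22, 3.14, 3.14, 3.14].

### API

Orientations are given as [roll, pitch, yaw] about the fixed x, y, z axes, in that order (R = Rz(yaw) Ry(pitch) Rx(roll)).
In Python, from plant import get_obs, camera, job_done, trace, pinpoint gives the robot as it stands.
- The arm moves only by the tool arm_command, never from a script. Its argument "targets" is a list of rows, each a list of 3 entries, a list of its own where there are three numbers: the finger opening in cm, from 0 to 8.54, then the shift along the tool's x, y, z in cm, then the turn about the tool's z in degrees. A call has 1 to 5 rows; each row is the pose to reach, as a shift and turn from the pose commanded when the call began, along the tool's axes at that moment; what a row does not reach only later rows make up. A row lasts 1/12 s, in which the tool goes at most 41.7 mm and 7.16 degrees, less where a joint would pass 70% of its speed; a pose out of reach is approached as far as the arm can. A call with a gripper value outside its range is refused whole. The fingers move at their own pace and stop on an object; the grip force is fixed at half the most. Time passes only in rows, so rows that repeat a pose let the fingers close. It gives the time, the measured TCP pose, the force, the opening and the grip force at its end, in the units of the state.
- get_obs(): the state, without advancing time (a new reading comes with each control period).
- camera(name): name is "scene" or "top" or "wrist"; returns a dict with "frame" (400x640x3 uint8, blue, green, red), "z_map" (400x640 float32, m along the optical axis (not along the pixel's ray), 0 where there is no reading), "fx", "fy", "cx", "cy" (pixels), "rvec" (rotation vector, rad) and "tvec" (3), from world to camera coordinates, as OpenCV has them. Camera axes: x right, y down, z forward; pixel columns grow to the right and rows downward; lengths in m; the calibration is good to about 2 mm. A picture is of the moment at which its call begins.
- job_done(): hands the job in; it is judged then, once.
Trained networks look in the newest picture that a camera, given by its name, has taken for a name from the list of things; names that differ only in an ending like _2 or _b are one class to them, and where a whole thing is asked for, a point or a joint stands for the part that bears it (a point fixed in the world has none). Each returns a list of dicts, best first, with "score" (0 to 1); they miss things now and then, are a little off and sometimes report something else, mostly with a low value. They report only what shows in the picture. A call takes as long as a camera call.
- trace(camera, thing): "region" (400x640 bool, what is visible of it).
- pinpoint(camera, thing): "centre" ([x, y, z] in m, in the coordinates of the camera as it stood for that picture, good to about 4 mm: a listed point, or the origin of a listed thing).
The state is a dict: "time_s": time; "joint_positions": joint angles; "qd": joint speeds; "joint_efforts": joint torques, N m; "position": TCP position; "eef_rot": TCP orientation; "wrist_force": force on the tool from outside, world axes, zero at the start; "wrist_torque": the same for the moment, N m; "grip_width": finger opening in m; "gripper_force": force on a finger pad.
Only numpy, scipy, OpenCV 4.12 (cv2) and the standard library are available. Lean on these libraries where they do the work, as an engineer would, in place of code of your own. Each camera call takes 0.05 s, during which the arm holds its last target. There are 200 camera calls.

## Working session

There is one attempt and no reset: what is moved stays moved. The work goes in short steps, Python scripts to look and compute and a tool call to move; the robot and the scene stay as the last step left them, time stands still between calls to the robot, and variables do not carry over. Pictures are saved under pics/ and viewed, at most 10 in all, crops included, and the job is handed in when it is done.

Besides the shell and the picture viewer there is one more tool, called after ">>>" as name(argument=value, ...) on one line, values as JSON. arm_command: Moves the arm, as the interface text tells. Its arguments: {"type":"object","properties":{"targets":{"type":"array","items":{"type":"array"}}},"required":["targets"]}

```bash
mkdir -p pics
cat > h.py <<'E'
import numpy as np,cv2
from plant import get_obs,camera,job_done,trace,pinpoint
def toworld(c,p):
    R=cv2.Rodrigues(np.array(c["rvec"],float))[0]
    return R.T@(np.array(p)-np.array(c["tvec"]).ravel())
def find(n,things,c):
    for t in things:
        for r in pinpoint(n,t)[:2]:
            print(n,t,round(r["score"],2),np.round(toworld(c,r["centre"]),4))
def tool(): # world->tool
    from scipy.spatial.transform import Rotation as Ro
    o=get_obs(); return np.array(o["position"]),Ro.from_euler("xyz",o["eef_rot"]).as_matrix()
E
python3 - <<'E'
from h import *
o=get_obs();print(o["time_s"],o["position"],o["eef_rot"],o["grip_width"])
for n in("scene","top"):
    c=camera(n);cv2.imwrite(f"pics/{n}0.png",c["frame"])
    find(n,["tester","plunger_top","clamp_tab","clamp_hinge"]+(["calculator","dish","sample_bottle","gauge_case"] if n=="top" else []),c)
print(get_obs()["time_s"])
E
```

```text
0.0 [0.18834637 0.64819726 0.40394079] [-3.14040676e+00 -4.81596883e-05  2.85883788e+00] 0.08543461647703406
scene tester 0.91 [ 0.5959 -0.1087  0.0018]
scene plunger_top 0.68 [ 0.4942 -0.2654  0.0025]
scene plunger_top 0.58 [ 0.5959 -0.1099  0.2112]
scene clamp_tab 0.92 [ 0.4843 -0.0959  0.13  ]
top tester 0.69 [ 0.5967 -0.1103  0.0024]
top plunger_top 0.84 [ 0.5965 -0.1111  0.211 ]
top clamp_tab 0.77 [ 0.4843 -0.0942  0.1277]
top clamp_hinge 0.59 [ 0.6473 -0.1162  0.0601]
top clamp_hinge 0.31 [ 0.6405 -0.3066  0.0055]
top calculator 0.65 [ 6.430e-01 -3.059e-01  4.000e-04]
top dish 0.82 [ 0.5344  0.0637 -0.0015]
top sample_bottle 0.67 [ 0.4911 -0.2619  0.0042]
top sample_bottle 0.47 [ 0.6413 -0.3075  0.0007]
top gauge_case 0.67 [0.6714 0.0663 0.0014]
0.7
```

View pics/scene0.png

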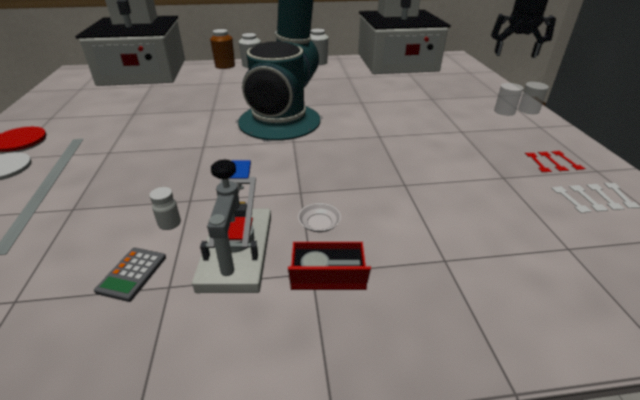

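View pics/top0.png

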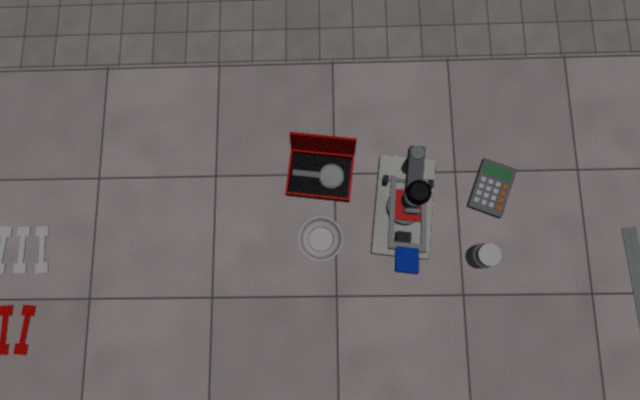

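The tester's head is at pixel (417,193) in the top view, with its blue tab at (407,260). The jar (487,255), calculator (492,188), dish (320,238) and case (321,165) are all clear of it, and the detections agree with the picture. The tester origin is about (0.596,-0.110), with its x axis about -7° from world x. I'll move over the tab with the fingers shut.

>>> arm_command(targets=[[0, [-4, -5, 0], 0], [0, [-6, -8, 0], 0], [0, [-8, -10.5, 0], 0], [0, [-10, -13, 0], 0], [0, [-12, -16, 0], 0]])

```text
time_s: 1.12
position: [0.2594, 0.4591, 0.4046]
eef_rot: [3.141, 0.0, 2.859]
wrist_force: [0.6, 0.3, 0.6]
grip_width: 0.0255
gripper_force: 0.0
```

>>> arm_command(targets=[[0, [-2.5, -3.2, 0], 0], [0, [-5, -6.4, 0], 0], [0, [-7.5, -9.7, 0], 0], [0, [-10, -13, 0], 0], [0, [-12, -16, 0], 0]])

```text
time_s: 1.53
position: [0.3297, 0.2718, 0.4049]
eef_rot: [3.141, 0.001, 2.859]
wrist_force: [1.1, 0.5, 0.1]
grip_width: -0.0002
gripper_force: 0.0
```

>>> arm_command(targets=[[0, [-2.5, -3.2, 0], 0], [0, [-5, -6.4, 0], 0], [0, [-7.5, -9.7, 0], 0], [0, [-10, -13, 0], 0], [0, [-12, -16, 0], 0]])

```text
time_s: 1.95
position: [0.4003, 0.0845, 0.405]
eef_rot: [3.141, 0.001, 2.858]
wrist_force: [0.0, 0.4, -0.2]
grip_width: -0.0002
gripper_force: 0.0
```

>>> arm_command(targets=[[0, [-3, -3.8, 0], 0], [0, [-6, -7.5, 0], 0], [0, [-9, -11, 0], 0], [0, [-11, -13.8, 0], 0], [0, [-12.1, -15.1, 0], 0]])

```text
time_s: 2.37
position: [0.4746, -0.0953, 0.4047]
eef_rot: [-3.141, 0.0, 2.857]
wrist_force: [0.6, 0.7, -0.2]
grip_width: -0.0003
gripper_force: 0.0
```

Run:
```python
from h import *
o=get_obs();print(o["position"],o["eef_rot"],o["joint_positions"])
for n in("wrist","scene"):
    c=camera(n);cv2.imwrite(f"pics/{n}1.png",c["frame"])
    find(n,["plunger_top","clamp_tab","tester"],c)
```

```text
[ 0.47462137 -0.09526986  0.40469561] [-3.14109355e+00  4.47596479e-04  2.85703423e+00] [-2.50672624e-01 -3.09163806e-01  1.83671815e+00 -5.14454106e-04
  1.61360787e+00 -1.53693254e+00]
wrist tester 0.66 [ 0.5976 -0.1092 -0.0023]
scene plunger_top 0.91 [ 0.5975 -0.1096  0.2098]
scene clamp_tab 0.75 [ 0.4953 -0.2625  0.0013]
scene tester 0.65 [ 0.595  -0.1077  0.0033]
```

View pics/wrist1.png

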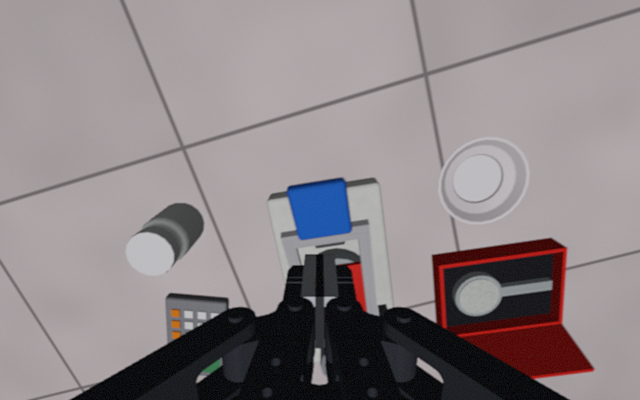

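The wrist view shows the blue tab at (320,208), in line with the shut fingers, and nothing else is below them. Descending.

>>> arm_command(targets=[[0, [0, 0, 2.5], 0], [0, [0, 0, 5], 0], [0, [0, 0, 7.5], 0], [0, [0, 0, 9], 0], [0, [0, 0, 10], 0]])

```text
time_s: 3.18
position: [0.4737, -0.091, 0.303]
eef_rot: [-3.142, -0.001, 2.86]
wrist_force: [-0.6, 0.4, 1.7]
grip_width: -0.0003
gripper_force: 0.5
```

>>> arm_command(targets=[[0, [0, 0, 1], 0], [0, [0, 0, 2], 0], [0, [0, 0, 3], 0], [0, [0, 0, 4], 0], [0, [0, 0, 4.8], 0]])

```text
time_s: 3.6
position: [0.4741, -0.0919, 0.2561]
eef_rot: [-3.142, -0.0, 2.859]
wrist_force: [-5.8, 0.1, 9.4]
grip_width: 0.0001
gripper_force: 4.3
```

>>> arm_command(targets=[[0, [0, 0, 0.3], 0], [0, [0, 0, 0.6], 0], [0, [0, 0, 0.9], 0], [0, [0, 0, 1.1], 0], [0, [0, 0, 1.1], 0]])

```text
time_s: 4.02
position: [0.4743, -0.092, 0.2455]
eef_rot: [3.142, 0.0, 2.859]
wrist_force: [-0.3, 0.3, -0.8]
grip_width: 0.0002
gripper_force: 0.0
```

>>> arm_command(targets=[[0, [0, 0, 0.1], 0], [0, [0, 0, 0.2], 0], [0, [0, 0, 0.3], 0], [0, [0, 0, 0.3], 0]])

```text
time_s: 4.35
position: [0.4744, -0.092, 0.2449]
eef_rot: [3.142, 0.001, 2.859]
wrist_force: [-13.6, 2.4, 26.3]
grip_width: 0.0004
gripper_force: 13.1
```

>>> arm_command(targets=[[0, [0, 0, -2], 0], [0, [0, 0, -5], 0], [0, [0, 0, -8.5], 0], [0, [0, 0, -12], 0], [0, [0, 0, -16], 0]])

```text
time_s: 4.77
position: [0.4738, -0.0919, 0.4036]
eef_rot: [-3.142, -0.001, 2.859]
wrist_force: [1.1, -0.1, -0.9]
grip_width: 0.0002
gripper_force: 0.0
```

Run:
```python
from h import *
p,R=tool();print(p)
for n in("wrist","top","scene"):
    c=camera(n);cv2.imwrite(f"pics/{n}2.png",c["frame"])
    find(n,["plunger_top","clamp_tab"],c)
print("shift",R.T@(np.array([.597,-.110,.405])-p)*100)
```

```text
[ 0.47382963 -0.09188292  0.40364583]
wrist plunger_top 0.62 [0.5273 0.0702 0.0029]
wrist clamp_tab 0.93 [ 0.4714 -0.1004  0.0758]
top plunger_top 0.46 [ 0.5981 -0.1099  0.2083]
top plunger_top 0.46 [0.6704 0.0684 0.0026]
scene plunger_top 0.86 [ 0.5949 -0.1096  0.2087]
scene clamp_tab 0.94 [ 0.473  -0.0935  0.0721]
shift [-12.33327288   1.69688896  -0.14486144]
```

View pics/wrist2.png

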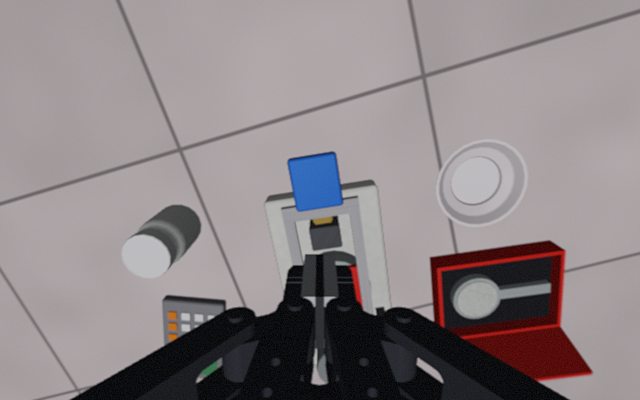

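The tab (316,181) is down against the base and its height reads 72 mm with the arm clear, so the frame is latched. Next is the plunger.

>>> arm_command(targets=[[0, [-2, 0.3, -1], 0], [0, [-5, 0.7, -1], 0], [0, [-8.5, 1.2, -1], 0], [0, [-11, 1.5, -1], 0], [0, [-12.3, 1.7, -1], 0]])

```text
time_s: 5.63
position: [0.5993, -0.1103, 0.4109]
eef_rot: [-3.141, -0.002, 2.859]
wrist_force: [0.5, -0.4, -0.4]
grip_width: -0.0001
gripper_force: 0.0
```

>>> arm_command(targets=[[0, [0, 0, 0], 0], [0, [0, 0, 0.7], 0], [0, [0, 0, 1.4], 0], [0, [0, 0, 2.1], 0], [0, [0, 0, 2.7], 0]])

```text
time_s: 6.05
position: [0.5963, -0.1098, 0.3846]
eef_rot: [-3.142, -0.001, 2.859]
wrist_force: [0.2, 0.0, -0.8]
grip_width: -0.0001
gripper_force: 0.0
```

>>> arm_command(targets=[[0, [0, 0, 0.4], 0], [0, [0, 0, 0.8], 0], [0, [0, 0, 1.2], 0], [0, [0, 0, 1.6], 0], [0, [0, 0, 2.0], 0]])

```text
time_s: 6.47
position: [0.5966, -0.1099, 0.3666]
eef_rot: [-3.142, 0.0, 2.859]
wrist_force: [-7.9, 1.9, 11.5]
grip_width: -0.0002
gripper_force: 6.0
```

>>> arm_command(targets=[[0, [0, 0, 0.1], 0], [0, [0, 0, 0.2], 0], [0, [0, 0, 0.3], 0], [0, [0, 0, 0.3], 0]])

```text
time_s: 6.8
position: [0.5966, -0.1099, 0.364]
eef_rot: [-3.142, 0.0, 2.859]
wrist_force: [-8.8, 1.5, 12.4]
grip_width: 0.0003
gripper_force: 6.5
```

>>> arm_command(targets=[[0, [0, 0, 0.1], 0], [0, [0, 0, 0.2], 0], [0, [0, 0, 0.2], 0]])

```text
time_s: 7.05
position: [0.5965, -0.1098, 0.3633]
eef_rot: [-3.142, 0.001, 2.859]
wrist_force: [-12.9, 2.9, 22.7]
grip_width: 0.0003
gripper_force: 11.0
```

At 22.7 N the plunger is on its stop, since the spring alone gives 14 N. Holding for more than 2 s.

>>> arm_command(targets=[[0, [0, 0, 0], 0], [0, [0, 0, 0], 0], [0, [0, 0, 0], 0], [0, [0, 0, 0], 0], [0, [0, 0, 0], 0]])

```text
time_s: 7.47
position: [0.5965, -0.1098, 0.3633]
eef_rot: [3.142, 0.002, 2.859]
wrist_force: [-12.2, 2.4, 20.6]
grip_width: -0.0002
gripper_force: 10.8
```

>>> arm_command(targets=[[0, [0, 0, 0], 0], [0, [0, 0, 0], 0], [0, [0, 0, 0], 0], [0, [0, 0, 0], 0], [0, [0, 0, 0], 0]])

```text
time_s: 7.88
position: [0.5965, -0.1099, 0.3633]
eef_rot: [-3.142, 0.002, 2.859]
wrist_force: [-12.5, 2.6, 22.2]
grip_width: 0.0
gripper_force: 10.8
```

>>> arm_command(targets=[[0, [0, 0, 0], 0], [0, [0, 0, 0], 0], [0, [0, 0, 0], 0], [0, [0, 0, 0], 0], [0, [0, 0, 0], 0]])

```text
time_s: 8.3
position: [0.5965, -0.1099, 0.3633]
eef_rot: [-3.142, 0.002, 2.859]
wrist_force: [-14.0, 2.5, 21.8]
grip_width: -0.0001
gripper_force: 10.8
```

>>> arm_command(targets=[[0, [0, 0, 0], 0], [0, [0, 0, 0], 0], [0, [0, 0, 0], 0], [0, [0, 0, 0], 0], [0, [0, 0, 0], 0]])

```text
time_s: 8.72
position: [0.5965, -0.1098, 0.3633]
eef_rot: [3.142, 0.002, 2.859]
wrist_force: [-12.7, 2.7, 22.3]
grip_width: -0.0003
gripper_force: 10.8
```

>>> arm_command(targets=[[0, [0, 0, 0], 0], [0, [0, 0, 0], 0], [0, [0, 0, 0], 0], [0, [0, 0, 0], 0], [0, [0, 0, 0], 0]])

```text
time_s: 9.13
position: [0.5965, -0.1098, 0.3633]
eef_rot: [-3.142, 0.001, 2.859]
wrist_force: [-12.7, 2.7, 22.1]
grip_width: -0.0001
gripper_force: 10.8
```

>>> arm_command(targets=[[0, [0, 0, 0], 0], [0, [0, 0, 0], 0], [0, [0, 0, 0], 0], [0, [0, 0, 0], 0], [0, [0, 0, 0], 0]])

```text
time_s: 9.55
position: [0.5965, -0.1099, 0.3633]
eef_rot: [3.142, 0.002, 2.859]
wrist_force: [-13.0, 2.9, 21.8]
grip_width: 0.0
gripper_force: 10.8
```

>>> arm_command(targets=[[0, [0, 0, -0.6], 0], [0, [0, 0, -1.2], 0], [0, [0, 0, -2], 0], [0, [0, 0, -4], 0], [0, [0, 0, -7], 0]])

```text
time_s: 9.97
position: [0.5967, -0.1099, 0.429]
eef_rot: [-3.141, -0.003, 2.859]
wrist_force: [0.3, -0.9, 1.1]
grip_width: 0.0001
gripper_force: 0.0
```

>>> arm_command(targets=[[0, [0, 0, -3], 0], [0, [0, 0, -4], 0], [0, [0, 0, -4], 0]])

```text
time_s: 10.22
position: [0.5968, -0.1099, 0.4741]
eef_rot: [3.141, 0.005, 2.859]
wrist_force: [-0.0, 0.5, 0.4]
grip_width: -0.0002
gripper_force: 0.0
```

Run:
```python
from h import *
for n in("top","scene"):
    c=camera(n);cv2.imwrite(f"pics/{n}3.png",c["frame"])
    find(n,["plunger_top","clamp_tab"]+(["calculator","dish","sample_bottle","gauge_case"] if n=="top" else []),c)
```

```text
top calculator 0.61 [ 0.6406 -0.3064  0.0056]
top dish 0.74 [ 0.5356  0.0648 -0.0023]
top gauge_case 0.71 [0.6701 0.0665 0.0032]
scene plunger_top 0.56 [ 0.6017 -0.1097  0.2101]
scene clamp_tab 0.91 [ 0.4725 -0.0937  0.0731]
```

View pics/scene3.png

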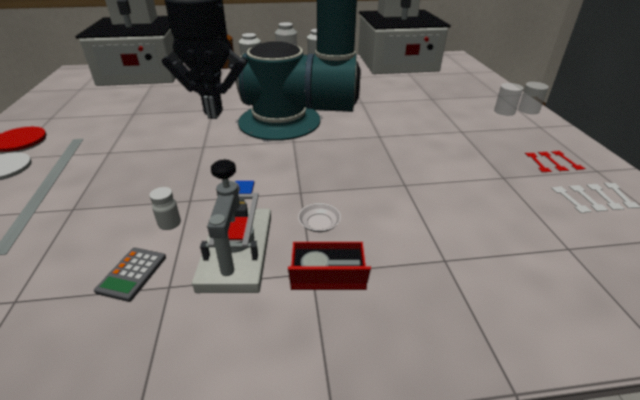

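The picture shows the plunger head (223,168) back up and the tab (243,187) still latched down. The surrounding things are where they started, and the arm is clear.

```bash
python3 -c "
from plant import job_done;print(job_done())"
```

```text
the job is handed in; nothing more can be done
None
```

The job is handed in: the frame is latched (tab at 73 mm with nothing touching it), the plunger was held on its stop for about 2.5 s and is back up, and nothing around the tester was disturbed; no pass/fail result was returned.

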